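# Slide the porcelain disc along the rail into the jig's corner pocket

## Task

Load the round porcelain blank into the painting jig without picking it up: with the fingertips, push it across the board until its edge rests against the long wooden rail, then slide it along the rail, keeping it pinned there, into the sunk pocket in the corner by the end stop, until it has dropped in and lies flat. Do not lift or tip the disc, leave the square blank and everything else where they are, and finish with the hand clear.

Things in the scene. Friction and masses are not known exactly. Their poses are not given: they have to be found in the camera images.
- disc_center (a point): centre (half-way up) of the round white porcelain blank: a flat disc 50 mm across and 12 mm thick, 40 to 80 g, lying loose on the jig's board. A square white blank lies beside it in the same row and may be on either side of it
- jig: painting jig, fixed: a wooden board, upper surface 12 mm above the table. Origin on the table under it. Its x points from the open front edge (x = -75 mm) to the rail, its y runs along the rail to the end stop. The end at y = -150 mm is open too. Blanks start in a row about 92 mm in front of the rail, at y about -65 and +20 mm
- rail (a point): on the inner face of the long straight wooden rail, at its top edge: jig point (65, -15) mm, 30 mm above the table. The face runs from jig y = -150 to +120 mm; the rail is 18 mm thick, its top 18 mm above the board. Axes as the jig's
- end_stop (a point): on the inner face of the end stop, at its top edge: jig point (-5, 120) mm, 30 mm above the table. The face runs from jig x = -75 to +65 mm, where it meets the rail; the stop is 18 mm thick. Axes as the jig's
- pocket (a point): underside centre of a seated disc that touches rail and stop: jig point (40, 95) mm, 9 mm above the table; axes as the jig's. The pocket is a 54 x 54 mm recess, 3 mm deep, in the corner of rail and stop; its other two sides are just the 3 mm step: the disc slides over it and drops in, with 4 mm of play. The seated disc's centre is 15 mm above the table
- square_blank: square white porcelain blank, 46 x 46 x 12 mm, lying on the board in the row with the disc; origin at the centre of its underside. To be left alone
- cup: white cup, 62 mm across, 55 mm tall, on the table behind the rail, about 65 mm from the rail's back; origin at the centre of its underside. To be left alone
- green_cup: green cup, 70 mm across, 55 mm tall, on the table beyond the end stop, about 85 mm from its outer face; origin at the centre of its underside. To be left alone
- water_bowl: blue bowl, 100 mm across, 40 mm tall, at the left of the table; origin at the centre of its underside. To be left alone
- jar: glass jar with a dark cap, 52 mm across, 85 mm tall, far right of the table; origin at the centre of its underside. To be left alone
- brush: slim pointed paint brush, 200 mm long and 9 mm thick, lying at the right of the table; origin under its middle. To be left alone
- lid: white porcelain cup lid with a knob, 84 mm across, 34 mm tall, at the right of the table; origin at the centre of its underside. To be left alone
- disc: the same disc; origin at the centre of its underside, z up through its flat face; its turn about z means nothing
Not all that is in view belongs to the job. What is shaped like the disc but black or green is not meant.

How it is judged:
By the outcome, as a careful person would: the job done as asked, in the order asked, and still so for the second after the job is handed in, with the robot touching nothing.
It also fails if it takes over 48 s, if anything falls off the work surface, if the arm or the gripper's body presses on something with over 40 N, if the wrist force passes 120 N, or if a joint passes its speed limit or range.

## Robot

A 6-joint arm with a two-finger parallel gripper is mounted at the origin on the work surface. World frame = base frame: x ahead of the robot, y to its left, z up, the work surface at z = 0. Lengths are in m, angles in rad, forces in N, time in s.
With the tool pointing down it reaches from about 0.35 to 0.775 m from the base axis. Payload 5.5 kg.
Tool frame: the origin (TCP) lies on the centre line of the jaws, within the pads' length; the fingertips stand 11 mm ahead of it and the grasp point (between the pads) lies 8 mm behind it; z points along the fingers, y is the direction in which the jaws open and shut (so a half turn about z gives the same grasp; the last joint's range is limited). The gripper opens to 85 mm and grips with 20 to 120 N. Pads are 22 mm wide; open, the fingers measure 114 mm over their backs; the gripper's body (76 mm by 85 mm) begins 54 mm behind the grasp point. The pads swing forward as they close: fully open they stand 13 mm farther back than shut.
Start: joints at [1.008, 0.313, 0.046, 1.304, 0, 1.431], TCP at [0.236, 0.524, 0.217] pointing down, gripper open.
Joint ranges: [-2.76, 2.76], [-0.86, 1.69], [-1.03, 1.26], [-2.2, 2.34], [-1.47, 1.5], [-3.14, 3.14]. Speed limits (rad/s): [2.57, 2.57, 3.14, 3.14, 3.14, 3.14].

## Interface

Orientations are given as a unit quaternion [w, x, y, z].
In Python, from workcell import env, imaging, order gives the robot as it stands. The module is installed in compiled form; this text tells all that it offers.
- The arm moves only by the tool move_arm, never from a script. Its argument "deltas" is one flat list of numbers, 7 for each row, row after row: the gripper's target within -1 to 1 (shut at 1, half-way at 0, fully open at -1), then the shift along the tool's x, y, z in m, then the turn, a rotation vector about the tool's x, y, z in degrees. In form: [jaw, tx, ty, tz, ax, ay, az, jaw, tx, ty, tz, ax, ay, az, ...]. A call has 1 to 10 rows; each row shifts and turns the commanded pose from where the row before left it, along the tool's axes as they then stand; what a row does not reach is not made up. A row lasts 1/8 s, in which the tool goes at most 62.5 mm and 10.7 degrees, less where a joint would pass 70% of its speed; a pose out of reach is approached as far as the arm can. A call is refused whole if a number of a shift passes 0.0625 or a number of a turn 10.7, either way. A call with a gripper value outside its range is refused whole. The fingers move at their own pace and stop on an object; "squeeze" is the grip in N (left out, the last holds). Time passes only in rows, so rows that do not move let the fingers close. It gives the time, the measured TCP pose, the force and the opening at its end, in the units of the state.
- env.get_state(): the state, without advancing time (a new reading comes with each control period).
- imaging.read_camera(name): name is "scene" or "top" or "wrist"; returns a dict with "img" (400x640x3 uint8, red, green, blue), "z_map" (400x640 float32, m along the optical axis (not along the pixel's ray), 0 where there is no reading), "fx", "fy", "cx", "cy" (pixels), "rvec" (rotation vector, rad) and "tvec" (3), from world to camera coordinates, as OpenCV has them. Camera axes: x right, y down, z forward; pixel columns grow to the right and rows downward; lengths in m; the calibration is good to about 2 mm. A picture is of the moment at which its call begins.
- order.hand_in(): hands the job in, once; it reports no verdict.
Trained networks look in a picture, given as the dict that the camera call returned (one of the last four; its "shot" number tells which), for a name from the list of things; names that differ only in an ending like _2 or _b are one class to them, and where a whole thing is asked for, a point or a joint stands for the part that bears it (a point fixed in the world has none). Each returns a list of dicts, best first, with "confidence" (0 to 1); they miss things now and then, are a little off and sometimes report something else, mostly with a low value. They report only what shows in the picture. A call takes as long as a camera call. They do not tell look-alikes from the thing itself.
- imaging.recognise(picture, thing): "centre" ([column, row] in pixels, amid what is visible of it).
- imaging.cut_out(picture, thing): "mask" (400x640 bool, what is visible of it) and "centre" ([column, row] in pixels, amid what is visible of it).
The state is a dict: "clock": time; "joint_pos": joint angles; "qvel": joint speeds; "tau": joint torques, N m; "tcp_pos": TCP position; "orientation": TCP orientation; "wrist_force": force on the tool from outside, world axes, zero at the start; "ft_torque": the same for the moment, N m; "finger_gap": finger opening in m.
Only numpy, scipy, OpenCV 4.12 (cv2) and the standard library are available. Lean on these libraries where they do the work, as an engineer would, in place of code of your own. Each camera call takes 0.05 s, during which the arm holds its last target.

## Working session

There is one attempt and no reset: what is moved stays moved. The work goes in short steps, Python scripts to look and compute and a tool call to move; the robot and the scene stay as the last step left them, time stands still between calls to the robot, and variables do not carry over. Pictures are saved under pics/ and viewed, and the job is handed in when it is done.

Besides the shell and the picture viewer there is one more tool, called after "Emit:" as name(argument=value, ...), one argument or row to a line, values as JSON. move_arm: Moves the arm, as the interface text tells. Its arguments: {"type":"object","properties":{"deltas":{"type":"array"},"squeeze":{"type":"number"}},"required":["deltas"]}

```bash
mkdir -p pics; cat > h.py <<'E'
import numpy as np, cv2
from workcell import env, imaging, order
def save(p,name,crop=None,sc=1):
    im=p["img"][:,:,::-1]
    if crop: im=im[crop[1]:crop[3],crop[0]:crop[2]]
    if sc!=1: im=cv2.resize(im,None,fx=sc,fy=sc,interpolation=cv2.INTER_CUBIC)
    cv2.imwrite("pics/"+name+".png",im)
def cam(p):
    R,_=cv2.Rodrigues(np.array(p["rvec"],float)); return R,np.array(p["tvec"],float).ravel()
def ray_plane(p,uv,z):
    R,t=cam(p); uv=np.atleast_2d(uv).astype(float)
    d=np.c_[(uv[:,0]-p["cx"])/p["fx"],(uv[:,1]-p["cy"])/p["fy"],np.ones(len(uv))]
    o=-R.T@t; w=d@R
    return o+w*((z-o[2])/w[:,2])[:,None]
def proj(p,X):
    R,t=cam(p); c=np.atleast_2d(X)@R.T+t
    return np.c_[c[:,0]/c[:,2]*p["fx"]+p["cx"],c[:,1]/c[:,2]*p["fy"]+p["cy"]]
def cloud(p):
    R,t=cam(p); v,u=np.mgrid[:400,:640]; z=p["z_map"]
    c=np.stack([(u-p["cx"])/p["fx"]*z,(v-p["cy"])/p["fy"]*z,z],-1)
    return (c-t)@R
E
python3 - <<'E'
from h import *
s=env.get_state(); print({k:np.round(v,4) for k,v in s.items()})
a=imaging.read_camera("top"); save(a,"top0"); b=imaging.read_camera("scene"); save(b,"scene0")
for n in ["disc_center","disc","square_blank","jig","rail","end_stop","pocket","cup","green_cup","lid"]:
    for q,l in ((a,"top"),(b,"scene")):
        print(n,l,[(np.round(r["centre"]),round(r["confidence"],2)) for r in imaging.recognise(q,n)][:4])
E
```

```text
{'clock': np.float64(0.0), 'joint_pos': array([ 1.0084,  0.314 ,  0.045 ,  1.3036, -0.    ,  1.4312]), 'qvel': array([-0.0002, -0.0007,  0.0011,  0.0002, -0.0002, -0.0009]), 'tau': array([ 7.00000e-04, -4.80627e+01,  2.98531e+01,  1.93000e-02,
       -1.00000e-04,  0.00000e+00]), 'tcp_pos': array([0.2357, 0.5239, 0.2165]), 'orientation': array([-3.000e-04,  2.098e-01,  9.777e-01, -8.000e-04]), 'wrist_force': array([-0.3212,  0.1352, -0.0905]), 'ft_torque': array([ 0.0274,  0.0126, -0.0013]), 'finger_gap': np.float64(0.0853)}
disc_center top [(array([304., 277.]), 0.83), (array([355., 266.]), 0.68), (array([312., 215.]), 0.63), (array([459., 246.]), 0.25)]
disc_center scene [(array([324., 208.]), 0.83), (array([347., 168.]), 0.77), (array([376., 192.]), 0.66), (array([228., 113.]), 0.22)]
disc top [(array([349., 268.]), 0.77), (array([300., 278.]), 0.7), (array([311., 213.]), 0.56), (array([233., 191.]), 0.18)]
disc scene [(array([325., 206.]), 0.62), (array([348., 164.]), 0.55), (array([379., 190.]), 0.54)]
square_blank top [(array([345., 216.]), 0.89), (array([486., 191.]), 0.32)]
square_blank scene [(array([314., 186.]), 0.83)]
jig top [(array([318., 202.]), 0.96)]
jig scene [(array([313., 214.]), 0.82), (array([326., 210.]), 0.68), (array([343., 274.]), 0.58)]
rail top [(array([319., 206.]), 0.83)]
rail scene [(array([314., 216.]), 0.86), (array([327., 209.]), 0.61)]
end_stop top [(array([319., 202.]), 0.95)]
end_stop scene [(array([314., 215.]), 0.64)]
pocket top [(array([319., 202.]), 0.97)]
pocket scene [(array([312., 216.]), 0.98)]
cup top [(array([309., 154.]), 0.61)]
cup scene [(array([268., 234.]), 0.9)]
green_cup top [(array([231., 190.]), 0.92)]
green_cup scene [(array([345., 275.]), 0.66)]
lid top [(array([456., 246.]), 0.86), (array([310., 152.]), 0.69), (array([486., 182.]), 0.49)]
lid scene [(array([282., 114.]), 0.85)]
```

View pics/top0.png

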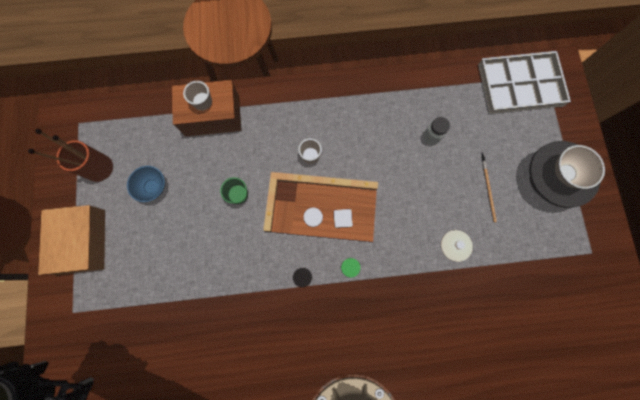

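View pics/scene0.png

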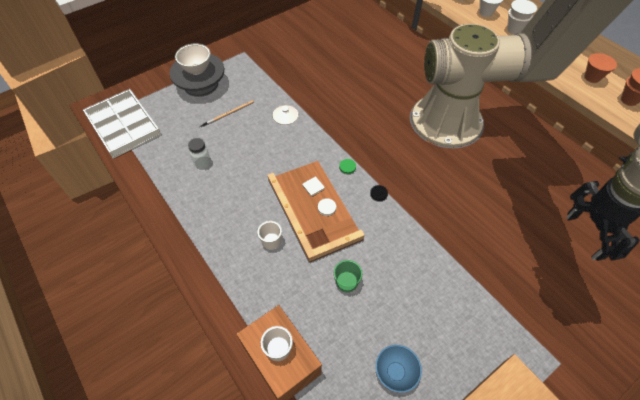

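```bash
python3 - <<'E'
from h import *
a=imaging.read_camera("top"); save(a,"topz",(215,130,415,300),4)
P=cloud(a); print("cam",-cam(a)[0].T@cam(a)[1], a["fx"])
im=a["img"]
for uv in [(311,213),(346,216),(301,277),(352,268),(319,180),(330,240),(260,230),(309,154),(231,190)]:
    print(uv,np.round(P[uv[1],uv[0]],3),im[uv[1],uv[0]])
E
```

```text
cam [0.36310257 0.03371968 0.97449833] 364.7046853780532
(311, 213) [0.524 0.047 0.026] [200 200 207]
(346, 216) [ 0.507 -0.044  0.023] [202 202 209]
(301, 277) [0.363 0.09  0.015] [44 40 37]
(352, 268) [ 0.371 -0.043  0.013] [ 76 157  85]
(319, 180) [0.611 0.016 0.029] [199 156 110]
(330, 240) [0.45  0.005 0.003] [131 128 126]
(260, 230) [0.498 0.188 0.001] [134 130 130]
(309, 154) [0.694 0.036 0.005] [202 204 209]
(231, 190) [0.615 0.257 0.005] [ 76 129  82]
```

View pics/topz.png

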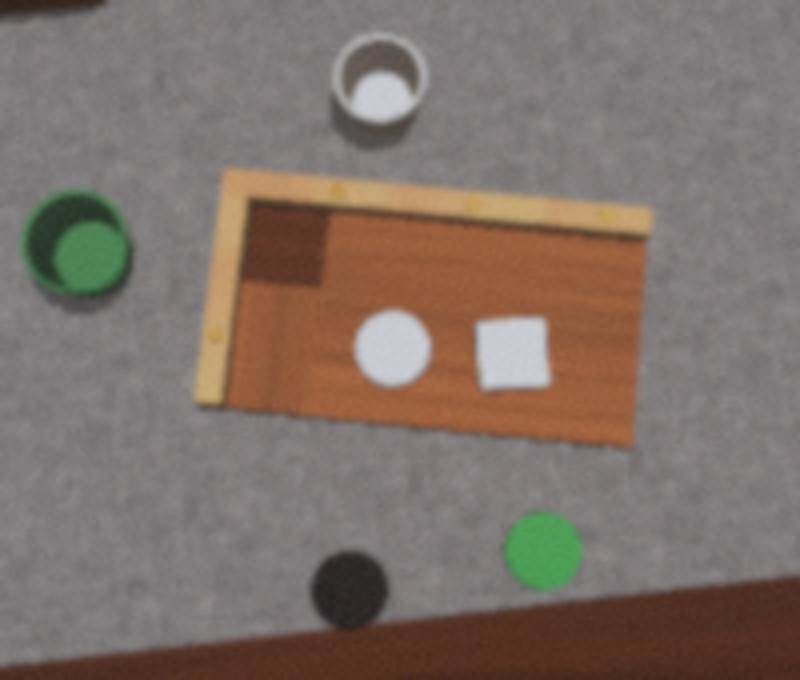

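```bash
cat > meas.py <<'E'
from h import *
from scipy.optimize import minimize
def jigfit(a):
    im=a["img"].astype(float); g=im.mean(2)
    return None
E
python3 - <<'E'
from h import *
for k in range(1):
  a=imaging.read_camera("top"); im=a["img"].astype(np.float32)
  f=im[:,:,0]-0*im[:,:,2]
  gr=cv2.GaussianBlur(f,(0,0),0.7)
  # subpixel edge sampling helper
  def edge(p0,p1,nrm,n=30,span=4):
    p0,p1=np.array(p0,float),np.array(p1,float);d=(p1-p0)/np.linalg.norm(p1-p0);nn=np.array([-d[1],d[0]])
    if nn@np.array(nrm)<0: nn=-nn
    pts=[]
    for s in np.linspace(0.05,0.95,n):
        c=p0+s*(p1-p0); ts=np.arange(-span,span+.01,.1)
        q=c+ts[:,None]*nn
        v=cv2.remap(gr,q[:,0].astype(np.float32)[None],q[:,1].astype(np.float32)[None],cv2.INTER_LINEAR)[0]
        dv=-np.gradient(v); dv[dv<0.5*dv.max()]=0
        pts.append(c+nn*(dv@ts/dv.sum()))
    return np.array(pts)
  Z=lambda x,y:(215+x/4,130+y/4)
  def fit(e,z):
    X=ray_plane(a,e,z)[:,:2]
    for _ in range(3):
        m=X.mean(0);u,s,vt=np.linalg.svd(X-m);r=(X-m)@vt[1];k=abs(r)<max(2*np.median(abs(r)),.0005);X=X[k]
    return m,vt[0],np.std(r)
  E={}
  E["rail_in"]=fit(edge(Z(335,208),Z(645,236),(0,1)),.03)
  E["rail_out"]=fit(edge(Z(225,170),Z(652,208),(0,-1)),.03)
  E["stop_in"]=fit(edge(Z(240,280),Z(224,400),(1,0)),.03)
  E["stop_out"]=fit(edge(Z(224,172),Z(196,400),(-1,0)),.03)
  E["front"]=fit(edge(Z(240,410),Z(630,445),(0,1)),.012)
  for k,(m,d,s) in E.items(): print(k,m.round(4),np.degrees(np.arctan2(d[1],d[0])).round(2)%180,s.round(5))
  # white disc & square
  for n,(x0,y0,x1,y1) in dict(disc=(300,200,326,230),sq=(328,205,358,232)).items():
    sub=im[y0:y1,x0:x1]; w=((sub[:,:,2])>130).astype(np.uint8)
    v,u=np.nonzero(w); X=ray_plane(a,np.c_[u+x0,v+y0],.024)[:,:2]
    print(n,w.sum(),X.mean(0).round(4),X.min(0).round(4),X.max(0).round(4))
  np.save("dbg.npy",0)
  np.savez("E.npz",**{k:np.r_[m,d] for k,(m,d,s) in E.items()})
E
```

```text
rail_in [ 0.5928 -0.0338] 78.12 0.00031
rail_out [0.6186 0.0017] 78.16 0.00022
stop_in [0.5292 0.1507] 168.1 0.00026
stop_out [0.5678 0.1602] 168.1 0.00022
front [0.462  0.0194] 78.22 0.00023
disc 286 [0.5143 0.0435] [0.4895 0.0187] [0.5386 0.0672]
sq 308 [ 0.503  -0.0348] [ 0.4791 -0.0586] [ 0.5263 -0.0109]
```

```bash
cat >> h.py <<'E'
from scipy.spatial.transform import Rotation as Ro
EX=np.array([.9786,-.2057,0]);EY=np.array([.2057,.9786,0]);U0,V0=.5221,.1363
def j2w(x,y,z): return (U0+x)*EX+(V0+y)*EY+np.array([0,0,z])
def w2j(P): return np.array([P@EX-U0,P@EY-V0,P[2]])
def tool():
    s=env.get_state(); w,x,y,z=s["orientation"]; R=Ro.from_quat([x,y,z,w]).as_matrix()
    return s,np.array(s["tcp_pos"]),R
def yaw(R): return np.degrees(np.arctan2(R[1,0],R[0,0]))
def go(P,yw):
    s,p,R=tool(); dy=(yw-yaw(R)+180)%360-180
    # ideal downward tool at target yaw
    c,sn=np.cos(np.radians(yw)),np.sin(np.radians(yw)); T=np.array([[c,sn,0],[sn,-c,0],[0,0,-1.]])
    print("clock",s["clock"],"jig tcp",w2j(p).round(4),"az first",round(-dy,2),"then tool shift",(T.T@(P-p)).round(4),
      "F",np.round(s["wrist_force"],2),"gap",round(float(s["finger_gap"]),4),"tilt",R[:,2].round(3))
E
python3 - <<'E'
from h import *
go(j2w(-.0627,.012,.09),168.13)
E
```

```text
clock 1.2 jig tcp [-0.3991  0.4254  0.2174] az first -12.35 then tool shift [-0.3363 -0.4134  0.1274] F [0.44 0.28 0.13] gap 0.0853 tilt [ 0.  0. -1.]
```

Emit:
move_arm(
  deltas=[0.29,0,0,0,0,0,-6.2,0.29,-0.037,-0.046,0,0,0,-6.15,0.29,-0.037,-0.046,0,0,0,0,0.29,-0.037,-0.046,0,0,0,0,0.29,-0.037,-0.046,0,0,0,0,0.29,-0.037,-0.046,0,0,0,0,0.29,-0.037,-0.046,0,0,0,0,0.29,-0.037,-0.046,0.02,0,0,0,0.29,-0.037,-0.046,0.03,0,0,0,0.29,0,0,0,0,0,0],
  squeeze=20,
)

```text
clock: 2.45
tcp_pos: [0.4429, 0.1004, 0.1672]
orientation: [-0.001, 0.107, 0.994, -0.0]
wrist_force: [0.4, 0.7, -0.0]
finger_gap: 0.0307
```

```bash
python3 - <<'E'
from h import *
go(j2w(-.0627,.012,.05),168.13)
E
```

```text
clock 2.45 jig tcp [-0.1094  0.0531  0.1672] az first -0.38 then tool shift [-0.0466 -0.0411  0.1172] F [ 0.42  0.73 -0.03] gap 0.0307 tilt [-0.003 -0.001 -1.   ]
```

Emit:
move_arm(
  deltas=[0.29,-0.023,-0.0205,0.03,0,0,0,0.29,-0.0235,-0.0205,0.04,0,0,0,0.29,0,0,0.035,0,0,0,0.29,0,0,0,0,0,0,0.29,0,0,0,0,0,0],
)

```text
clock: 3.08
tcp_pos: [0.4802, 0.0548, 0.0654]
orientation: [0.001, 0.103, 0.995, 0.0]
wrist_force: [-0.2, 0.2, 0.9]
finger_gap: 0.0302
```

```bash
python3 - <<'E'
from h import *
go(j2w(-.0627,.012,.03),168.13)
a=imaging.read_camera("wrist"); save(a,"w1"); b=imaging.read_camera("top"); save(b,"t1",(265,170,395,260),6)
E
```

```text
clock 3.075 jig tcp [-0.0635  0.0161  0.0654] az first 0.06 then tool shift [-0.0007 -0.0041  0.0354] F [-0.16  0.23  0.92] gap 0.0302 tilt [ 0.001  0.    -1.   ]
```

View pics/w1.png

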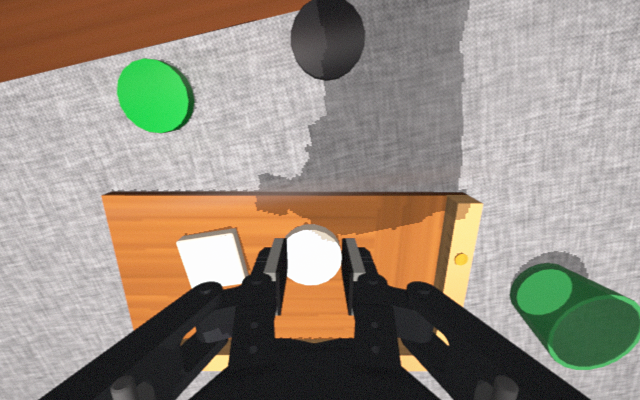

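View pics/t1.png

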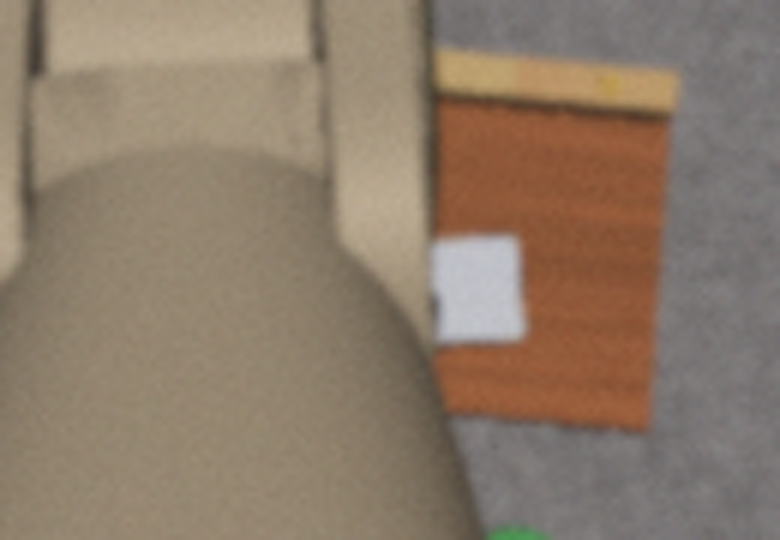

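```bash
cat >> h.py <<'E'
def discw(p,z=.024,box=None,guess=None):
    im=p["img"].astype(int); m=(im.min(2)>150).astype(np.uint8)
    n,l,st,c=cv2.connectedComponentsWithStats(m)
    out=[]
    for i in range(1,n):
        if st[i,4]<300: continue
        cs,_=cv2.findContours((l==i).astype(np.uint8),cv2.RETR_EXTERNAL,cv2.CHAIN_APPROX_NONE)
        q=cs[0][:,0,:]; X=ray_plane(p,q,z); J=np.array([w2j(x) for x in X])
        out.append((st[i].tolist(),J[:,:2].min(0).round(4),J[:,:2].max(0).round(4)))
    return out
E
python3 - <<'E'
from h import *
a=imaging.read_camera("wrist")
print("cam",w2j(-cam(a)[0].T@cam(a)[1]))
for o in discw(a): print(o)
s,p,R=tool()
for y in(-.015,.015):
  for x in(-.011,.011):
    print(x,y,proj(a,p+R@np.array([x,y,.011])).round(), proj(a,p+R@np.array([x,y,.003])).round())
print(proj(a,[j2w(.065,y,.03) for y in(-.15,.12)]),proj(a,[j2w(-.075,y,.012) for y in(-.15,.12)]))
E
```

```text
cam [-0.14010309  0.01555682  0.22216785]
([447, 0, 193, 400, 54600], array([-0.2018,  0.1065]), array([0.1269, 0.3286]))
([0, 10, 327, 390, 61636], array([-0.1962, -0.285 ]), array([0.1268, 0.0238]))
([287, 228, 55, 56, 2550], array([-0.0518, -0.006 ]), array([-0.0028,  0.0373]))
([176, 232, 69, 56, 2797], array([-0.0484, -0.0916]), array([ 0.0011, -0.0407]))
([177, 354, 51, 46, 641], array([ 0.0716, -0.1154]), array([ 0.1268, -0.0624]))
([408, 369, 45, 31, 479], array([0.0892, 0.1024]), array([0.1269, 0.1486]))
-0.011 -0.015 [[292. 247.]] [[291. 253.]]
0.011 -0.015 [[291. 216.]] [[290. 221.]]
-0.011 0.015 [[337. 247.]] [[338. 253.]]
0.011 0.015 [[338. 216.]] [[339. 221.]]
[[123.61470763 353.79459618]
 [433.16469879 353.84620706]] [[101.49932523 194.24236403]
 [447.31318203 194.57082747]]
```

```bash
python3 - <<'E'
from h import *
a=imaging.read_camera("wrist")
s,p,R=tool()
im=a["img"].copy()
for y in(-.015,.015):
  for x,c in((-.011,(255,0,0)),(.011,(0,255,0))):
    for z in(.011,-.002): 
      q=proj(a,p+R@np.array([x,y,z])).round().astype(int)[0]; cv2.circle(im,tuple(int(v) for v in q),1,c,-1)
b=dict(a); b["img"]=im; save(b,"w2",(240,200,390,320),5)
P=cloud(a)
for uv in [(278,245),(350,245),(278,270),(268,262),(275,300),(350,300),(362,262)]:
    print(uv,(R.T@(P[uv[1],uv[0]]-p)).round(4))
E
```

```text
(278, 245) [ 0.0099 -0.0187 -0.0265]
(350, 245) [ 0.0103  0.0181 -0.0272]
(278, 270) [ 0.0097 -0.0159 -0.0495]
(268, 262) [ 0.0103 -0.0211 -0.0438]
(275, 300) [-0.0011 -0.0169 -0.0555]
(350, 300) [-0.004   0.0157 -0.0518]
(362, 262) [ 0.0102  0.0215 -0.0437]
```

View pics/w2.png

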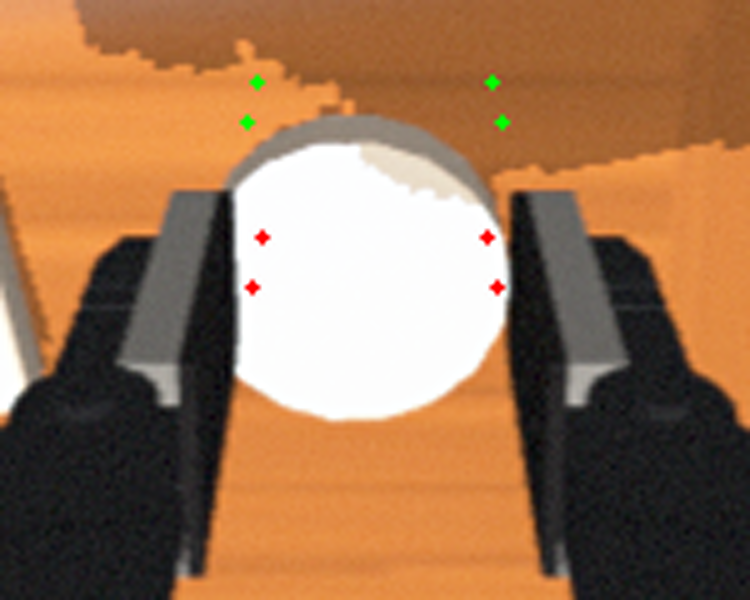

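```bash
python3 - <<'E'
from h import *
a=imaging.read_camera("scene")
s,p,R=tool()
im=a["img"].copy()
for y in(-.015,.015):
  for x,c in((-.011,(255,0,0)),(.011,(0,255,0))):
    for z in(.011,-.02): 
      q=proj(a,p+R@np.array([x,y,z])).round().astype(int)[0]; cv2.circle(im,tuple(int(v) for v in q),1,c,-1)
b=dict(a); b["img"]=im; save(b,"s2",(250,140,400,250),5)
w=imaging.read_camera("wrist");P=cloud(w)
for uv in [(310,260),(310,300),(210,210),(210,260)]: print(w2j(P[uv[1],uv[0]]).round(4))
E
```

```text
[-0.025   0.0123  0.0244]
[0.0228 0.012  0.0113]
[-0.0624 -0.0672  0.0115]
[-0.0248 -0.0669  0.0241]
```

View pics/s2.png

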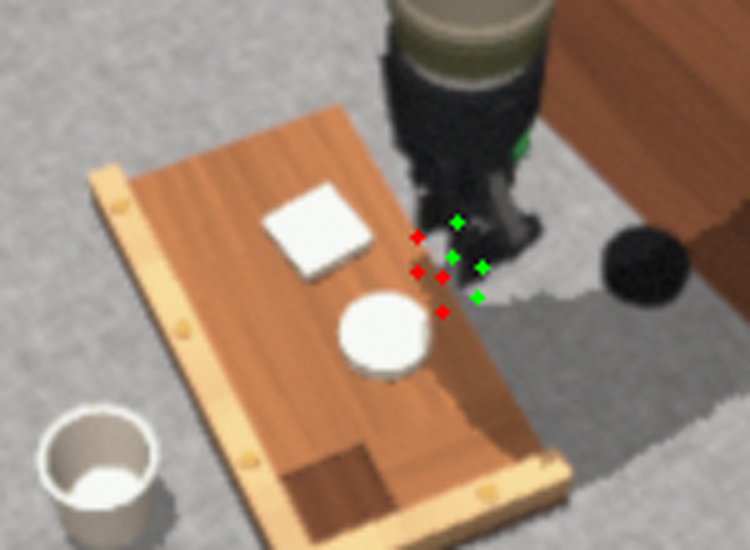

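Emit:
move_arm(
  deltas=[0.29,0,0,0.02,0,0,0,0.29,0,0,0.013,0,0,0,0.29,0,0,0,0,0,0,0.29,0,0,0,0,0,0],
)

```text
clock: 3.88
tcp_pos: [0.4799, 0.0541, 0.0314]
orientation: [0.0, 0.103, 0.995, 0.0]
wrist_force: [0.3, -0.0, 0.3]
finger_gap: 0.0304
```

```bash
python3 - <<'E'
from h import *
go(j2w(-.0627,.015,.03),168.13)
a=imaging.read_camera("wrist"); save(a,"w3",(220,160,420,310),4)
s,p,R=tool();P=cloud(a)
T=(P-p)@R
m=(abs(T[...,0]-.01)<.003)&(abs(abs(T[...,1])-.018)<.004)&(a["img"].max(2)<140)
print(m.sum(),np.percentile(T[m][:,2],[5,50,95,99]))
E
```

```text
clock 3.875 jig tcp [-0.0636  0.0153  0.0314] az first -0.01 then tool shift [-0.0009 -0.0003  0.0014] F [ 0.33 -0.03  0.34] gap 0.0304 tilt [ 0.  0. -1.]
2196 [-0.0711497  -0.04883047  0.02363203  0.03085658]
```

View pics/w3.png

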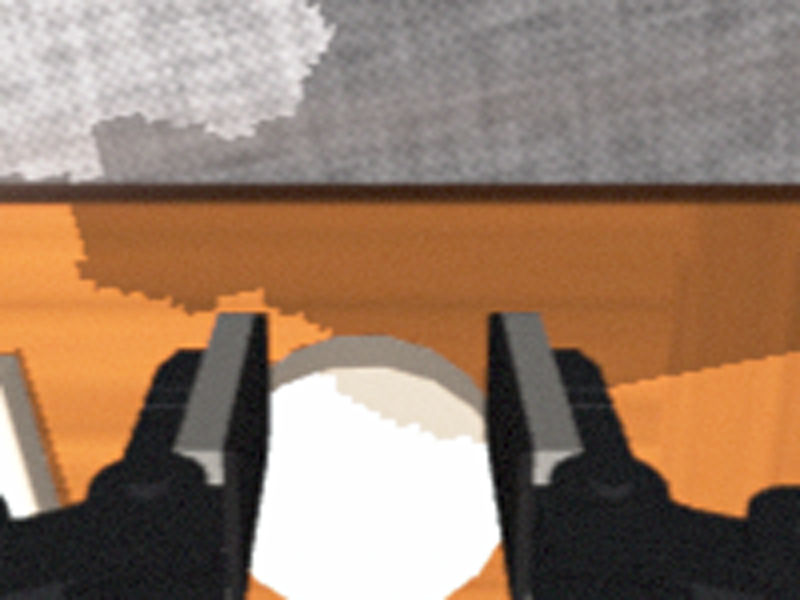

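Emit:
move_arm(
  deltas=[0.29,0,0,0.006,0,0,0,0.29,0,0,0,0,0,0,0.29,0,0,0,0,0,0],
)

```text
clock: 4.3
tcp_pos: [0.4796, 0.0541, 0.0251]
orientation: [-0.0, 0.103, 0.995, 0.0]
wrist_force: [0.3, -0.9, 0.2]
finger_gap: 0.0302
```

Emit:
move_arm(
  deltas=[0.29,0,0,0.002,0,0,0,0.29,0,0,0.002,0,0,0,0.29,0,0,0,0,0,0],
)

```text
clock: 4.68
tcp_pos: [0.4795, 0.0541, 0.0209]
orientation: [-0.0, 0.103, 0.995, 0.0]
wrist_force: [0.1, -0.2, -0.2]
finger_gap: 0.0299
```

Emit:
move_arm(
  deltas=[0.29,0,0,0.002,0,0,0,0.29,0,0,0.002,0,0,0,0.29,0,0,0,0,0,0],
)

```text
clock: 5.05
tcp_pos: [0.4795, 0.0541, 0.0169]
orientation: [-0.0, 0.103, 0.995, 0.0]
wrist_force: [-0.1, 0.2, 0.0]
finger_gap: 0.0303
```

```bash
python3 - <<'E'
from h import *
a=imaging.read_camera("wrist"); save(a,"w4",(220,160,420,310),4)
s,p,R=tool();P=cloud(a)
for uv in [(276,241),(276,244),(276,250),(347,241),(347,244),(349,250),(285,232)]:
    print(uv,(R.T@(P[uv[1],uv[0]]-p)).round(4),P[uv[1],uv[0]].round(3))
E
```

```text
(276, 241) [ 0.0105 -0.0203 -0.0225] [0.465 0.036 0.039]
(276, 244) [ 0.0101 -0.02   -0.0251] [0.466 0.037 0.042]
(276, 250) [ 0.0099 -0.0192 -0.0312] [0.466 0.037 0.048]
(347, 241) [ 0.0105  0.017  -0.0225] [0.473 0.073 0.039]
(347, 244) [ 0.0098  0.0167 -0.0246] [0.473 0.072 0.042]
(349, 250) [ 0.0102  0.0169 -0.0318] [0.473 0.073 0.049]
(285, 232) [ 0.003  -0.0185  0.0051] [0.473 0.037 0.012]
```

View pics/w4.png

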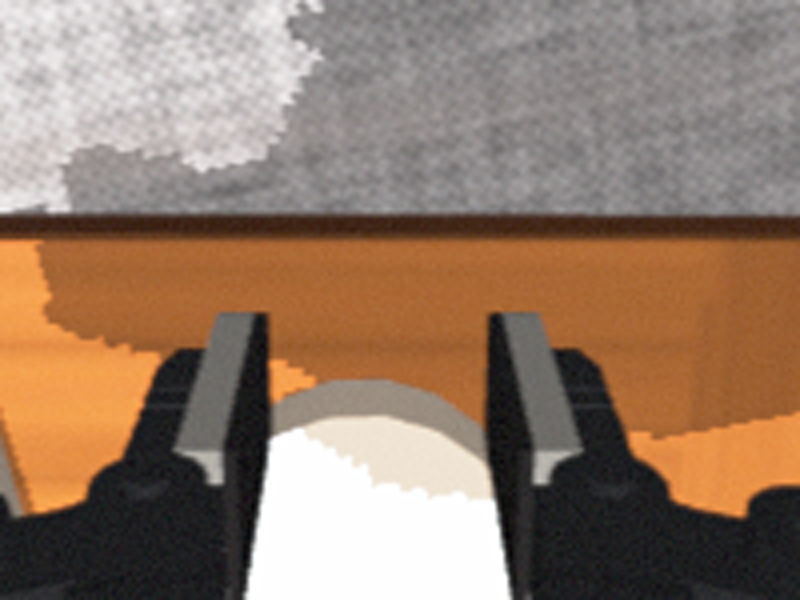

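Emit:
move_arm(
  deltas=[0.29,0,0,0.003,0,0,0,0.29,0,0,0.003,0,0,0,0.29,0,0,0,0,0,0],
)

```text
clock: 5.48
tcp_pos: [0.4794, 0.0541, 0.0107]
orientation: [-0.0, 0.103, 0.995, -0.0]
wrist_force: [-0.3, 0.1, 0.7]
finger_gap: 0.0306
```

Emit:
move_arm(
  deltas=[0.29,0,0,0.003,0,0,0,0.29,0,0,0.003,0,0,0,0.29,0,0,0,0,0,0],
)

```text
clock: 5.85
tcp_pos: [0.4794, 0.0541, 0.0048]
orientation: [-0.0, 0.103, 0.995, 0.0]
wrist_force: [-0.4, -0.2, -0.4]
finger_gap: 0.0304
```

```bash
python3 - <<'E'
from h import *
a=imaging.read_camera("wrist"); save(a,"w5",(220,160,420,310),4)
go(j2w(-.0627,.015,.03),168.13)
s,p,R=tool();P=cloud(a)
for uv in [(276,241),(347,241),(349,250),(285,232)]:
    print(uv,(R.T@(P[uv[1],uv[0]]-p)).round(4),P[uv[1],uv[0]].round(3))
b=imaging.read_camera("scene");save(b,"s5",(250,140,400,250),5)
E
```

```text
clock 5.9 jig tcp [-0.064   0.0153  0.0049] az first -0.01 then tool shift [-0.0013 -0.0003 -0.0251] F [ 0.28  0.36 -0.63] gap 0.0304 tilt [-0.  0. -1.]
(276, 241) [ 0.0101 -0.0204 -0.0216] [0.465 0.036 0.027]
(347, 241) [ 0.0105  0.017  -0.0223] [0.473 0.073 0.027]
(349, 250) [ 0.0104  0.0168 -0.0321] [0.473 0.073 0.037]
(285, 232) [ 0.0089 -0.0171 -0.0076] [0.467 0.039 0.012]
```

View pics/w5.png

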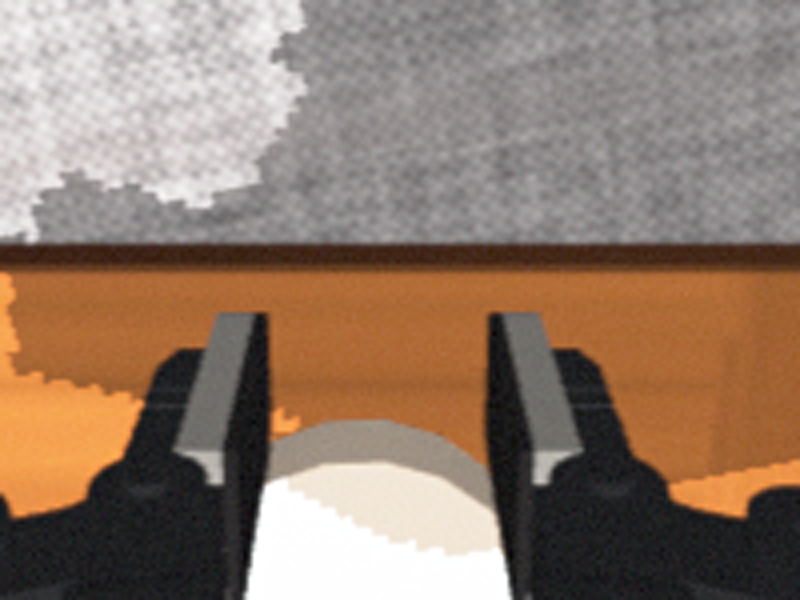

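View pics/s5.png

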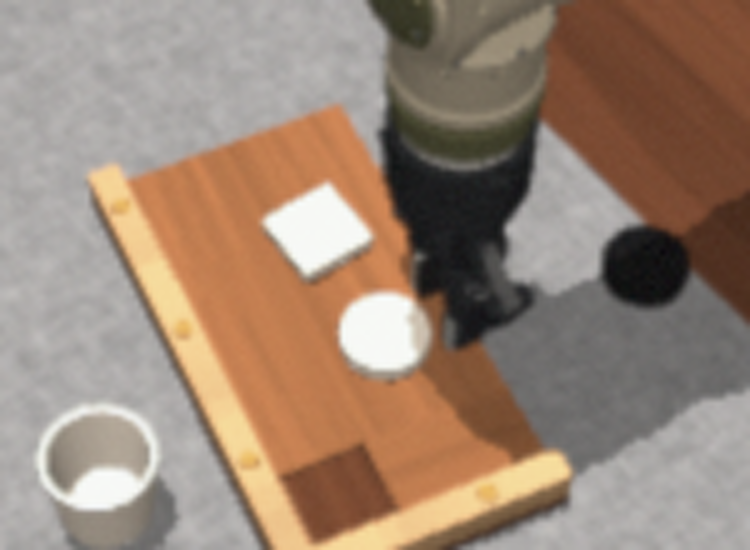

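Emit:
move_arm(
  deltas=[0.29,0,0,0.003,0,0,0,0.29,0,0,0.003,0,0,0,0.29,0,0,0,0,0,0],
)

```text
clock: 6.32
tcp_pos: [0.4794, 0.0541, -0.0012]
orientation: [-0.0, 0.103, 0.995, 0.0]
wrist_force: [-0.3, -0.4, 0.9]
finger_gap: 0.0305
```

Emit:
move_arm(
  deltas=[0.29,0,0,0.002,0,0,0,0.29,0,0,0.002,0,0,0,0.29,0,0,0,0,0,0],
)

```text
clock: 6.7
tcp_pos: [0.4799, 0.0541, -0.0024]
orientation: [0.001, 0.103, 0.995, -0.0]
wrist_force: [-8.5, 0.3, 25.3]
finger_gap: 0.0303
```

```bash
python3 - <<'E'
from h import *
a=imaging.read_camera("wrist"); save(a,"w6",(220,160,420,310),4)
go(j2w(-.0627,.015,.03),168.13)
s,p,R=tool();P=cloud(a)
for uv in [(276,241),(347,241),(349,250),(285,232)]:
    print(uv,(R.T@(P[uv[1],uv[0]]-p)).round(4),P[uv[1],uv[0]].round(3))
E
```

```text
clock 6.75 jig tcp [-0.0636  0.0153 -0.0024] az first 0.0 then tool shift [-0.0009 -0.0003 -0.0324] F [-7.69  0.83 25.95] gap 0.0305 tilt [ 0.001 -0.    -1.   ]
(276, 241) [ 0.0105 -0.0202 -0.0226] [0.465 0.036 0.02 ]
(347, 241) [ 0.0097  0.0172 -0.0211] [0.474 0.073 0.019]
(349, 250) [ 0.0104  0.0169 -0.0322] [0.473 0.073 0.03 ]
(285, 232) [ 0.0113 -0.0164 -0.0131] [0.465 0.04  0.011]
```

View pics/w6.png

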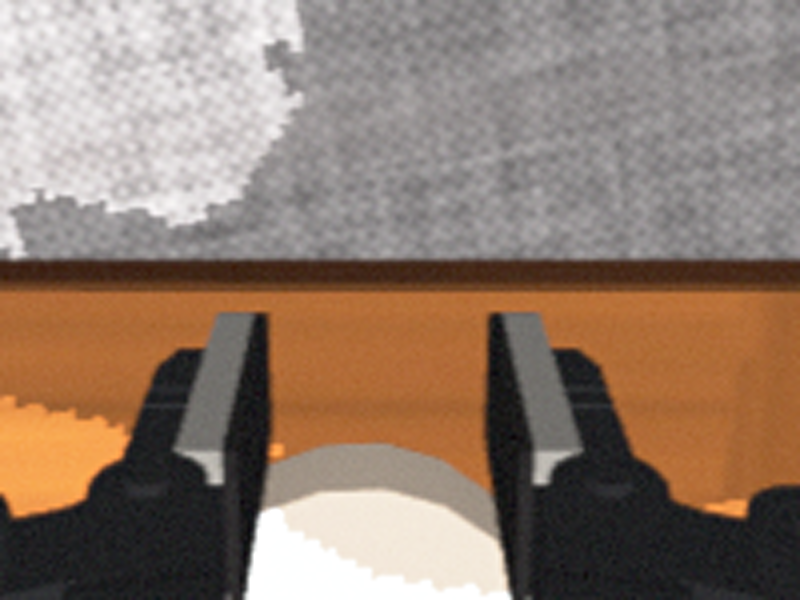

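Emit:
move_arm(
  deltas=[0.29,0,0,-0.0055,0,0,0,0.29,0,0,0,0,0,0,0.29,0,0,0,0,0,0],
)

```text
clock: 7.12
tcp_pos: [0.4795, 0.0541, 0.0003]
orientation: [-0.0, 0.103, 0.995, 0.0]
wrist_force: [-0.6, 0.9, 0.9]
finger_gap: 0.0305
```

```bash
python3 - <<'E'
from h import *
a=imaging.read_camera("wrist"); save(a,"w7",(220,160,420,400),3); c=imaging.read_camera("scene");save(c,"s7",(250,140,400,250),5)
go(j2w(-.0627,.015,.03),168.13)
for o in discw(a): print(o)
E
```

```text
clock 7.225 jig tcp [-0.0641  0.0153  0.0001] az first -0.0 then tool shift [-0.0014 -0.0003 -0.0299] F [-0.67 -0.5   0.14] gap 0.0302 tilt [-0.001  0.    -1.   ]
([0, 0, 354, 400, 60797], array([-0.1824, -0.1859]), array([0.0366, 0.0323]))
([466, 0, 174, 400, 43743], array([-0.1825,  0.083 ]), array([0.0367, 0.1974]))
([274, 280, 80, 63, 3938], array([-0.0515, -0.0084]), array([-0.0091,  0.0372]))
([124, 283, 75, 45, 1426], array([-0.0496, -0.0913]), array([-0.02  , -0.0485]))
```

View pics/w7.png

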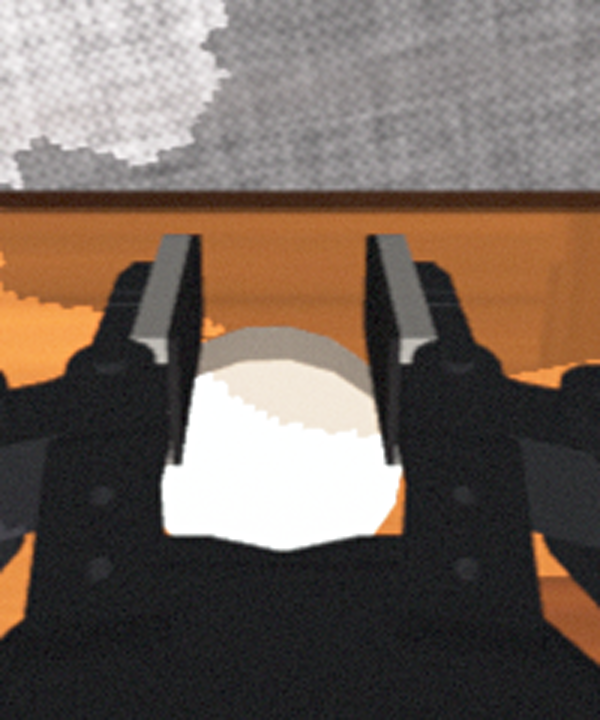

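View pics/s7.png

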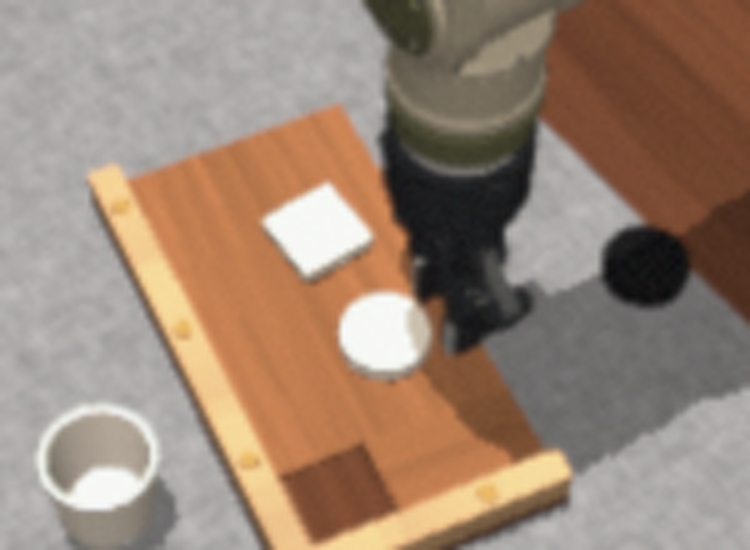

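Emit:
move_arm(
  deltas=[0.29,-0.006,0,0,0,0,0,0.29,-0.006,0,0,0,0,0,0.29,-0.006,0,0,0,0,0,0.29,-0.006,0,0,0,0,0,0.29,0,0,0,0,0,0],
)

```text
clock: 7.85
tcp_pos: [0.504, 0.049, 0.0006]
orientation: [0.0, 0.104, 0.995, 0.0]
wrist_force: [-0.2, 0.3, -0.2]
finger_gap: 0.0303
```

```bash
python3 - <<'E'
from h import *
a=imaging.read_camera("wrist"); save(a,"w8",(220,160,420,400),3)
go(j2w(-.0627,.015,.03),168.13)
for o in discw(a)[2:]: print(o)
c=imaging.read_camera("scene");save(c,"s8",(250,140,400,250),5)
E
```

```text
clock 7.9 jig tcp [-0.0395  0.0153  0.0005] az first -0.01 then tool shift [ 0.0232 -0.0003 -0.0295] F [-0.04  0.36 -0.48] gap 0.0303 tilt [ 0.  0. -1.]
([114, 243, 95, 80, 4532], array([-0.0487, -0.0913]), array([ 0.0017, -0.0429]))
([274, 272, 81, 71, 4286], array([-0.0313, -0.0081]), array([0.0162, 0.038 ]))
```

View pics/w8.png

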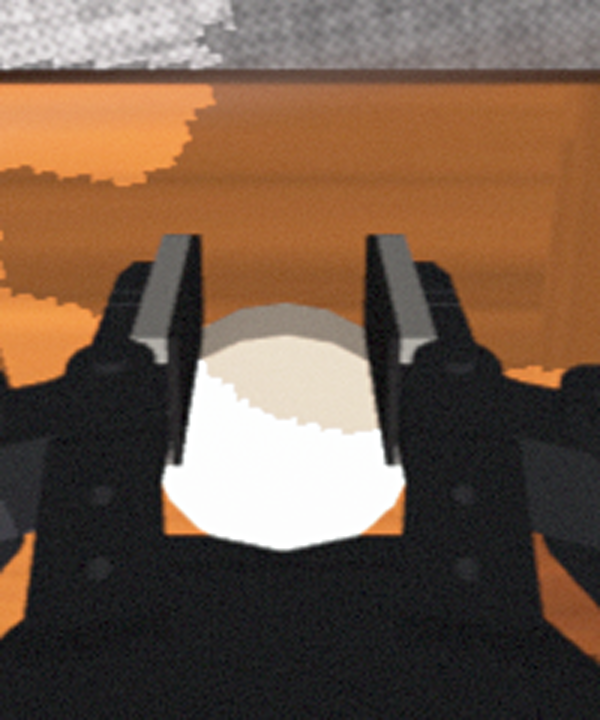

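View pics/s8.png

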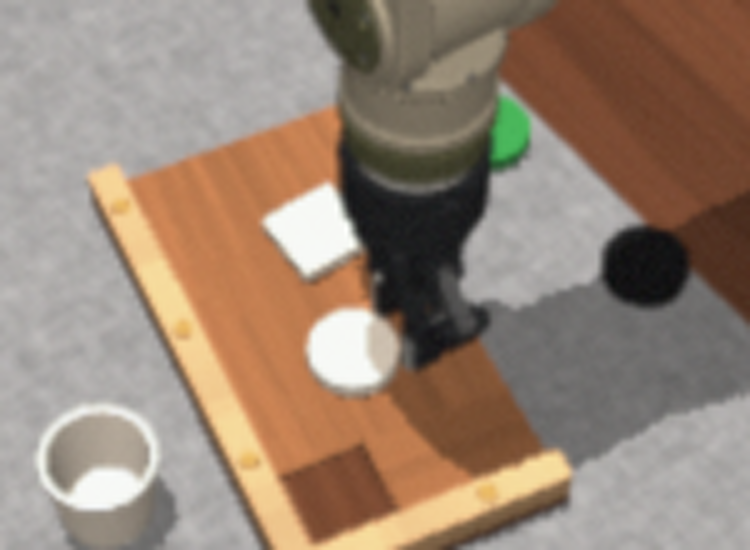

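Emit:
move_arm(
  deltas=[0.29,-0.005,0,0,0,0,0,0.29,-0.006,0,0,0,0,0,0.29,-0.006,0,0,0,0,0,0.29,-0.006,0,0,0,0,0,0.29,-0.006,0,0,0,0,0,0.29,-0.005,0,0,0,0,0,0.29,-0.003,0,0,0,0,0,0.29,0,0,0,0,0,0],
)

```text
clock: 8.95
tcp_pos: [0.5396, 0.0415, 0.0006]
orientation: [0.0, 0.103, 0.995, 0.0]
wrist_force: [-1.6, 0.3, -0.5]
finger_gap: 0.0304
```

```bash
python3 - <<'E'
from h import *
a=imaging.read_camera("wrist"); save(a,"w9",(220,160,420,400),3)
go(j2w(-.0627,.015,.03),168.13)
for o in discw(a)[1:]: print(o)
c=imaging.read_camera("scene");save(c,"s9",(250,140,400,250),5)
E
```

```text
clock 9.0 jig tcp [-0.0027  0.0153  0.0006] az first -0.01 then tool shift [ 0.06   -0.0003 -0.0294] F [-0.35  0.31 -0.3 ] gap 0.0306 tilt [ 0.  0. -1.]
([507, 0, 133, 400, 35232], array([-0.1212,  0.0974]), array([0.0986, 0.2237]))
([99, 175, 112, 94, 7364], array([-0.0486, -0.0911]), array([ 0.0026, -0.0399]))
([0, 178, 58, 222, 7194], array([-0.0471, -0.1864]), array([ 0.0984, -0.1368]))
([274, 271, 81, 72, 4292], array([ 0.0045, -0.0081]), array([0.0526, 0.038 ]))
```

View pics/w9.png

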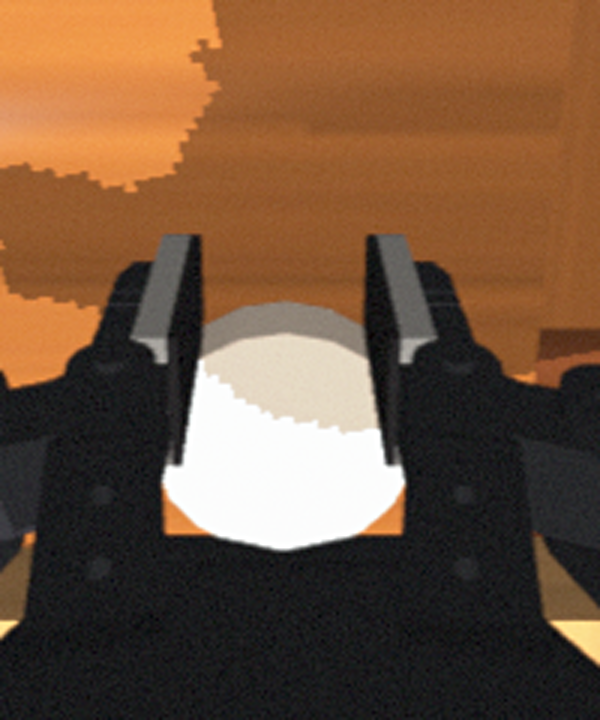

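View pics/s9.png

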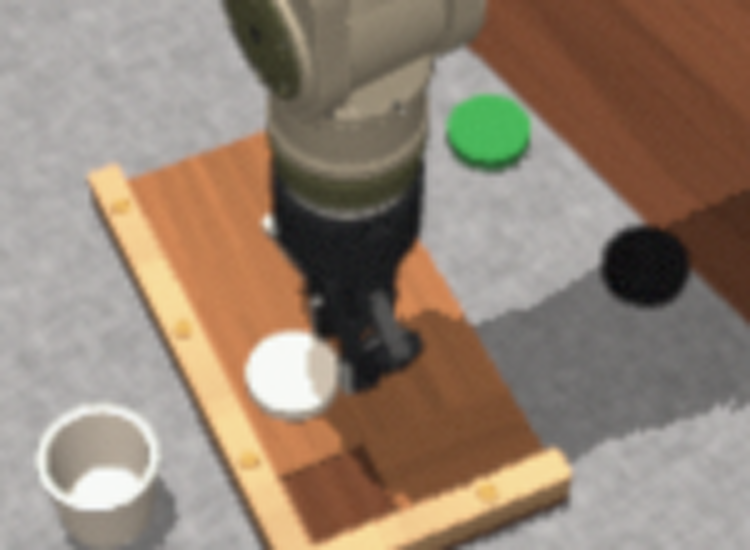

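Emit:
move_arm(
  deltas=[0.29,-0.003,0,0,0,0,0,0.29,-0.003,0,0,0,0,0,0.29,-0.002,0,0,0,0,0,0.29,-0.001,0,0,0,0,0,0.29,-0.001,0,0,0,0,0,0.29,0,0,0,0,0,0],
)

```text
clock: 9.8
tcp_pos: [0.5492, 0.0395, 0.0006]
orientation: [0.0, 0.103, 0.995, 0.0]
wrist_force: [-0.5, 0.7, 0.1]
finger_gap: 0.0303
```

Emit:
move_arm(
  deltas=[0.29,-0.001,0,0,0,0,0,0.29,0,0,0,0,0,0],
)

```text
clock: 10.05
tcp_pos: [0.5502, 0.0393, 0.0006]
orientation: [0.0, 0.103, 0.995, 0.0]
wrist_force: [-0.5, -0.3, 0.4]
finger_gap: 0.0304
```

```bash
python3 - <<'E'
from h import *
a=imaging.read_camera("wrist"); save(a,"w10",(160,160,480,400),2.5)
go(j2w(-.0627,.015,.03),168.13)
for o in discw(a)[1:]: print(o)
E
```

```text
clock 10.1 jig tcp [0.0082 0.0153 0.0006] az first -0.01 then tool shift [ 0.071  -0.0003 -0.0294] F [ 0.1   0.02 -0.68] gap 0.0304 tilt [ 0.  0. -1.]
([512, 0, 128, 400, 32170], array([-0.1104,  0.0979]), array([0.1095, 0.2237]))
([93, 153, 116, 98, 7874], array([-0.0484, -0.0913]), array([ 0.0027, -0.0398]))
([0, 176, 69, 224, 6991], array([-0.0373, -0.1864]), array([ 0.1093, -0.1368]))
([274, 270, 81, 73, 4303], array([ 0.0147, -0.0081]), array([0.0635, 0.038 ]))
([176, 375, 39, 25, 351], array([ 0.0891, -0.0736]), array([ 0.1093, -0.0471]))
([415, 376, 38, 24, 345], array([0.09  , 0.0777]), array([0.1094, 0.1036]))
```

View pics/w10.png

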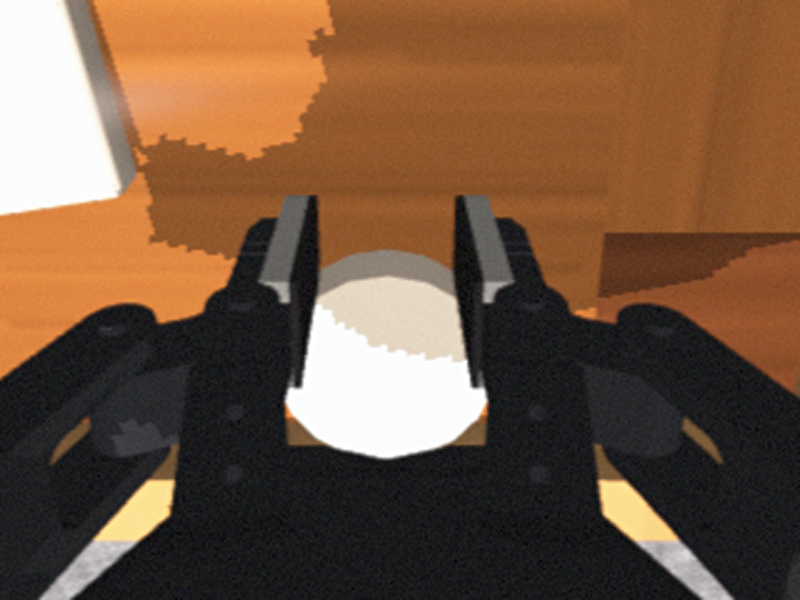

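Emit:
move_arm(
  deltas=[0.29,-0.001,0,0,0,0,0,0.29,0,0,0,0,0,0],
)

```text
clock: 10.35
tcp_pos: [0.5505, 0.0392, 0.0004]
orientation: [-0.001, 0.103, 0.995, 0.0]
wrist_force: [-2.4, -0.5, 0.4]
finger_gap: 0.0303
```

Emit:
move_arm(
  deltas=[0.29,-0.0007,0,0,0,0,0,0.29,0,0,0,0,0,0],
)

```text
clock: 10.6
tcp_pos: [0.5508, 0.0391, 0.0003]
orientation: [-0.001, 0.103, 0.995, 0.0]
wrist_force: [-3.2, 1.0, 2.2]
finger_gap: 0.0304
```

Emit:
move_arm(
  deltas=[0.29,-0.0004,-0.0049,0,0,0,-9,0.29,-0.0004,-0.0049,0,0,0,-9,0.29,-0.0004,-0.0049,0,0,0,-9,0.29,-0.0004,-0.0049,0,0,0,-9,0.29,-0.0004,-0.0049,0,0,0,-9,0.29,0,0,0,0,0,0,0.29,0,0,0,0,0,0],
)

```text
clock: 11.48
tcp_pos: [0.555, 0.0152, 0.0]
orientation: [-0.001, -0.285, 0.959, 0.0]
wrist_force: [-5.4, -0.6, 0.4]
finger_gap: 0.0304
```

```bash
python3 - <<'E'
from h import *
a=imaging.read_camera("wrist"); save(a,"w11",(160,160,480,400),2.5)
go(j2w(-.0627,.015,.03),168.13+45)
for o in discw(a)[1:]: print(o)
c=imaging.read_camera("scene");save(c,"s11",(250,140,400,250),5)
E
```

```text
clock 11.525 jig tcp [ 0.0179 -0.0072  0.0001] az first -0.06 then tool shift [ 0.0414  0.0727 -0.0299] F [-6.47 -1.52  0.18] gap 0.0302 tilt [-0.002 -0.    -1.   ]
([339, 0, 60, 41, 897], array([-0.0892, -0.0847]), array([-0.0721, -0.0638]))
([386, 0, 116, 124, 5879], array([-0.1111, -0.0661]), array([-0.072, -0.011]))
([476, 0, 53, 37, 695], array([-0.1226, -0.0429]), array([-0.1089, -0.0206]))
([0, 20, 71, 112, 2643], array([ 0.0118, -0.1766]), array([ 0.0726, -0.1434]))
([221, 50, 134, 139, 10099], array([-0.048 , -0.0917]), array([ 0.0029, -0.041 ]))
([0, 170, 178, 184, 11273], array([ 0.0884, -0.1487]), array([ 0.1632, -0.0456]))
([545, 190, 95, 120, 4521], array([-0.1218,  0.07  ]), array([-0.0722,  0.1382]))
([274, 271, 80, 72, 4153], array([ 0.0161, -0.0099]), array([0.0645, 0.0378]))
([582, 314, 58, 43, 576], array([-0.0866,  0.1379]), array([-0.0518,  0.1694]))
([555, 355, 36, 37, 360], array([-0.0462,  0.1471]), array([-0.0314,  0.1781]))
```

View pics/w11.png

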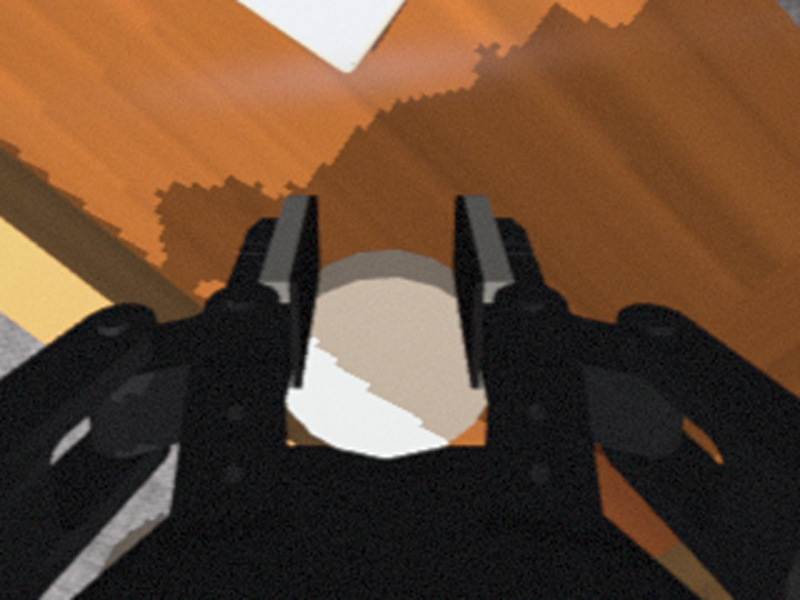

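View pics/s11.png

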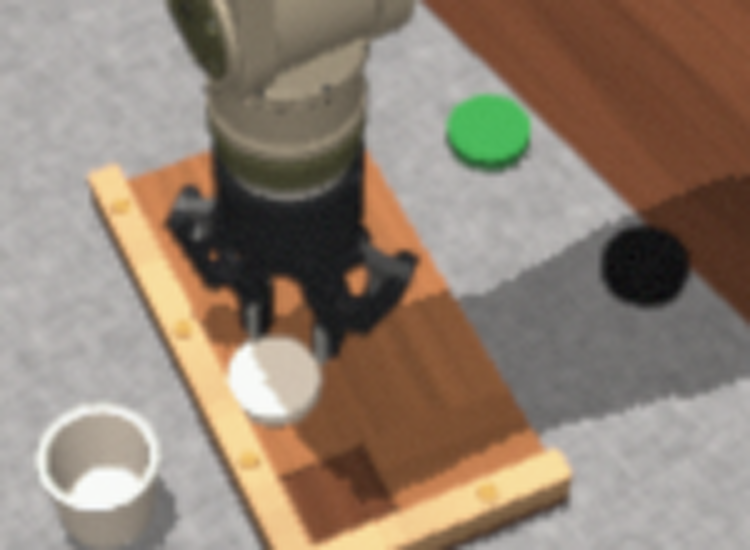

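Emit:
move_arm(
  deltas=[0.29,-0.002,0.002,0,0,0,0,0.29,-0.003,0.003,0,0,0,0,0.29,-0.004,0.004,0,0,0,0,0.29,-0.004,0.004,0,0,0,0,0.29,-0.004,0.004,0,0,0,0,0.29,-0.004,0.004,0,0,0,0,0.29,-0.003,0.003,0,0,0,0,0.29,0,0,0,0,0,0],
)

```text
clock: 12.58
tcp_pos: [0.562, 0.0488, 0.0001]
orientation: [-0.001, -0.285, 0.959, 0.0]
wrist_force: [-4.6, -1.2, -0.5]
finger_gap: 0.0302
```

```bash
python3 - <<'E'
from h import *
a=imaging.read_camera("wrist"); save(a,"w12",(160,160,480,400),2.5)
go(j2w(-.0627,.015,.03),168.13+45)
for o in discw(a)[1:]:
  if 270<o[0][0]<280: print(o)
c=imaging.read_camera("scene");save(c,"s12",(250,140,400,250),5)
E
```

```text
clock 12.625 jig tcp [0.0179 0.027  0.0001] az first -0.03 then tool shift [ 0.0655  0.0485 -0.0299] F [-5.09 -0.68  0.35] gap 0.0302 tilt [-0.002 -0.    -1.   ]
([274, 271, 80, 72, 4145], array([0.0164, 0.0244]), array([0.064 , 0.0721]))
```

View pics/w12.png

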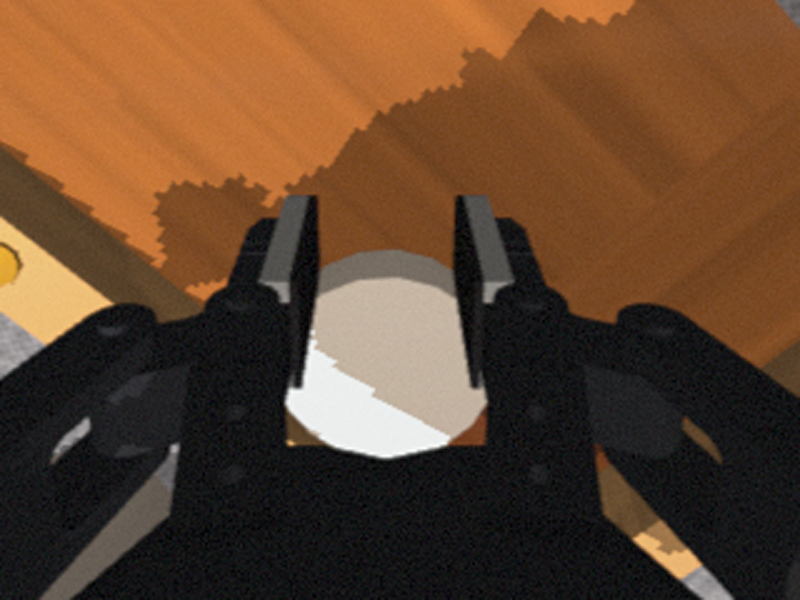

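View pics/s12.png

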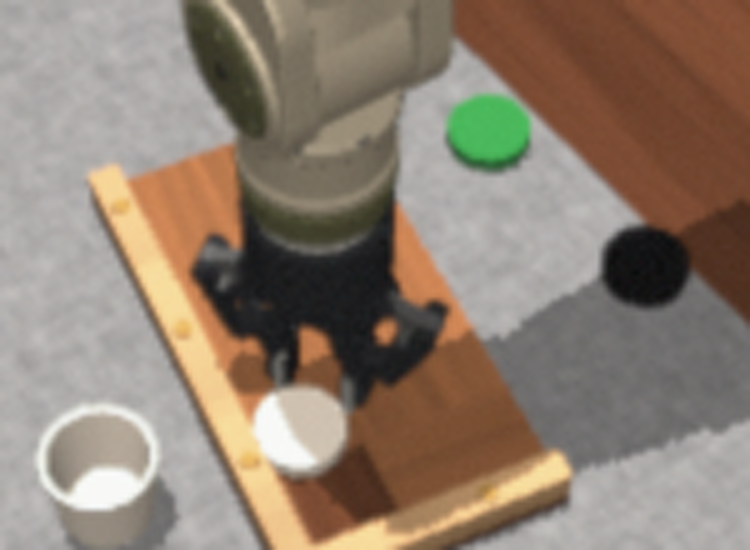

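Emit:
move_arm(
  deltas=[0.29,-0.0015,0.0025,0,0,0,0,0.29,-0.003,0.003,0,0,0,0,0.29,-0.003,0.003,0,0,0,0,0.29,-0.003,0.003,0,0,0,0,0.29,-0.003,0.003,0,0,0,0,0.29,-0.003,0.003,0,0,0,0,0.29,-0.003,0.003,0,0,0,0,0.29,-0.003,0.003,0,0,0,0,0.29,0,0,0,0,0,0],
)

```text
clock: 13.8
tcp_pos: [0.5689, 0.0811, 0.0004]
orientation: [-0.0, -0.285, 0.958, 0.0]
wrist_force: [-5.4, -0.2, 0.0]
finger_gap: 0.0306
```

```bash
python3 - <<'E'
from h import *
a=imaging.read_camera("wrist"); save(a,"w13",(160,160,480,400),2.5)
go(j2w(-.0627,.015,.03),168.13+45)
for o in discw(a)[1:]:
  if 270<o[0][0]<280: print(o)
c=imaging.read_camera("scene");save(c,"s13",(250,140,400,250),5)
E
```

```text
clock 13.85 jig tcp [0.018  0.0599 0.0004] az first 0.02 then tool shift [ 0.0889  0.0253 -0.0296] F [-4.17 -0.33 -0.65] gap 0.0305 tilt [-0.001  0.    -1.   ]
([274, 271, 80, 71, 4161], array([0.0162, 0.057 ]), array([0.064 , 0.1049]))
```

View pics/w13.png

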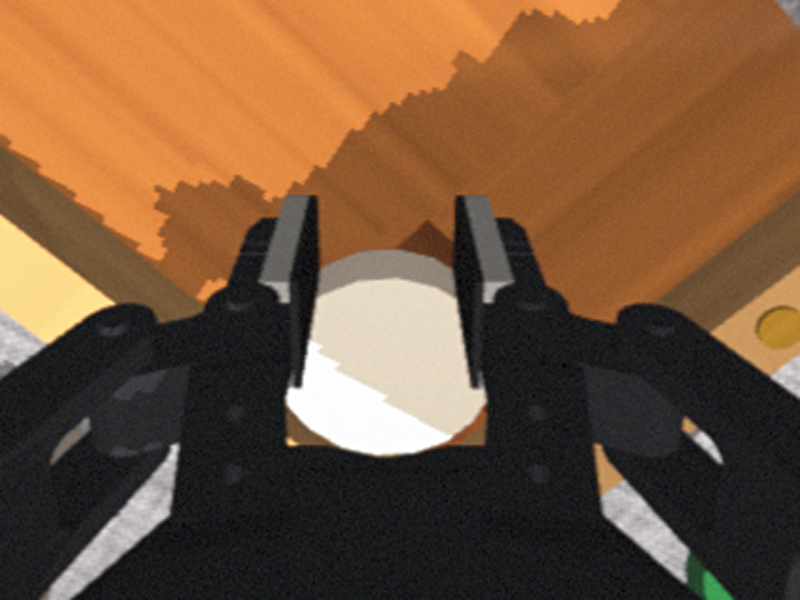

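View pics/s13.png

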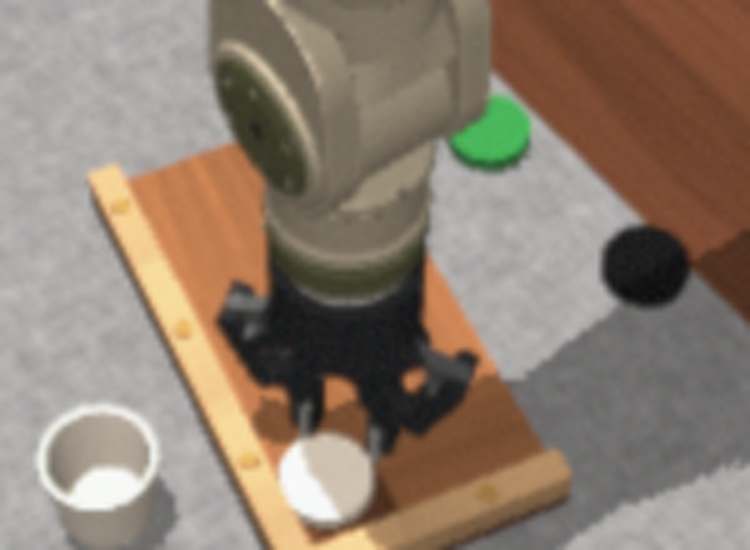

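Emit:
move_arm(
  deltas=[0.29,-0.0016,0.0024,0,0,0,0,0.29,-0.002,0.002,0,0,0,0,0.29,-0.002,0.002,0,0,0,0,0.29,-0.0012,0.0012,0,0,0,0,0.29,-0.0005,0.0005,0,0,0,0,0.29,0,0,0,0,0,0],
)

```text
clock: 14.65
tcp_pos: [0.571, 0.0914, 0.0006]
orientation: [0.0, -0.285, 0.958, 0.0]
wrist_force: [-4.7, -0.7, -0.4]
finger_gap: 0.03
```

```bash
python3 - <<'E'
from h import *
a=imaging.read_camera("wrist"); save(a,"w14",(160,160,480,400),2.5)
go(j2w(-.0627,.015,.03),168.13+45)
P=cloud(a)
for o in discw(a)[1:]:
  if 265<o[0][0]<285: print(o)
print([P[v,u][2].round(4) for v,u in((280,300),(280,330),(310,290),(310,340),(330,310))])
c=imaging.read_camera("scene");save(c,"s14",(250,140,400,250),5)
E
```

```text
clock 14.7 jig tcp [0.0179 0.0706 0.0006] az first -0.0 then tool shift [ 0.0963  0.0177 -0.0294] F [-4.35 -1.13 -0.87] gap 0.0305 tilt [ 0.  0. -1.]
([274, 271, 80, 70, 4098], array([0.0162, 0.0677]), array([0.0638, 0.1151]))
[np.float64(0.0255), np.float64(0.0247), np.float64(0.0237), np.float64(0.0242), np.float64(0.023)]
```

View pics/w14.png

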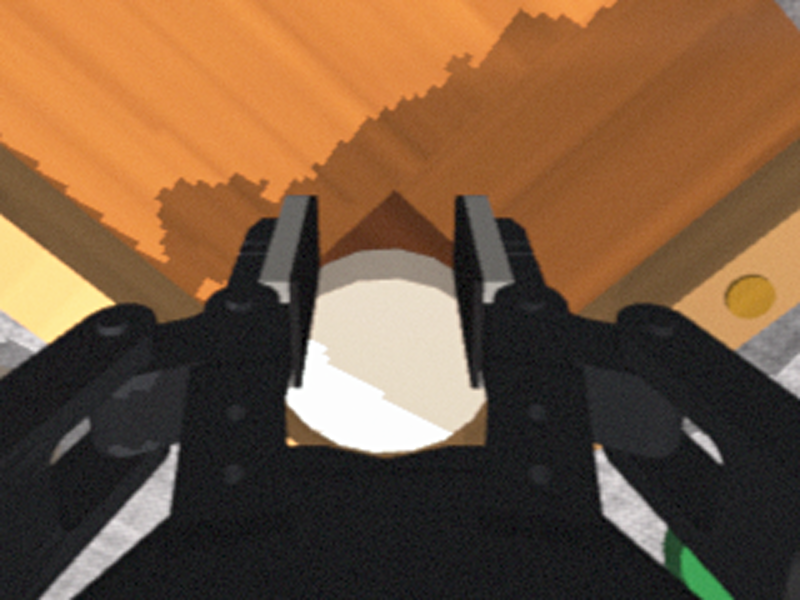

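View pics/s14.png

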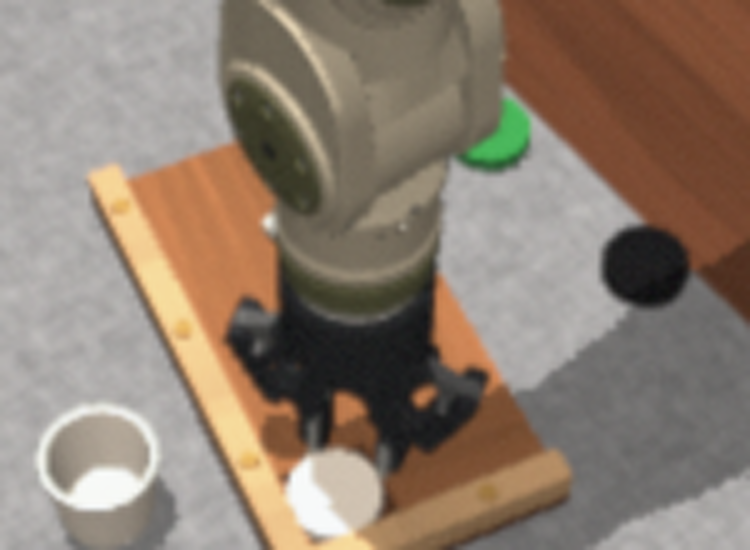

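Emit:
move_arm(
  deltas=[0.29,0,0.0007,0,0,0,0,0.29,0,0.0007,0,0,0,0,0.29,0,0,0,0,0,0],
)

```text
clock: 15.12
tcp_pos: [0.571, 0.0926, 0.0009]
orientation: [0.001, -0.285, 0.958, -0.0]
wrist_force: [-2.6, -0.3, 0.7]
finger_gap: 0.0303
```

Emit:
move_arm(
  deltas=[0.29,0.0005,0.0005,0,0,0,0,0.29,0,0,0,0,0,0],
)

```text
clock: 15.38
tcp_pos: [0.5707, 0.0928, 0.0011]
orientation: [0.001, -0.285, 0.958, -0.0]
wrist_force: [0.3, 0.0, 0.4]
finger_gap: 0.0297
```

```bash
python3 - <<'E'
from h import *
a=imaging.read_camera("wrist"); save(a,"w15",(160,160,480,400),2.5)
go(j2w(-.0627,.015,.03),168.13+45)
P=cloud(a)
for z in (.024,.021):
 for o in discw(a,z)[1:]:
  if 265<o[0][0]<285: print(o)
print([P[v,u][2].round(4) for v,u in((280,300),(280,330),(310,290),(310,340),(330,310))])
E
```

```text
clock 15.425 jig tcp [0.0172 0.0719 0.001 ] az first 0.0 then tool shift [ 0.0968  0.0163 -0.029 ] F [ 0.06 -0.    0.24] gap 0.0302 tilt [ 0.002  0.    -1.   ]
([275, 267, 79, 72, 4108], array([0.0145, 0.0675]), array([0.062 , 0.1154]))
([275, 267, 79, 72, 4108], array([0.0156, 0.0686]), array([0.0642, 0.1177]))
[np.float64(0.021), np.float64(0.0212), np.float64(0.02), np.float64(0.0199), np.float64(0.0208)]
```

View pics/w15.png

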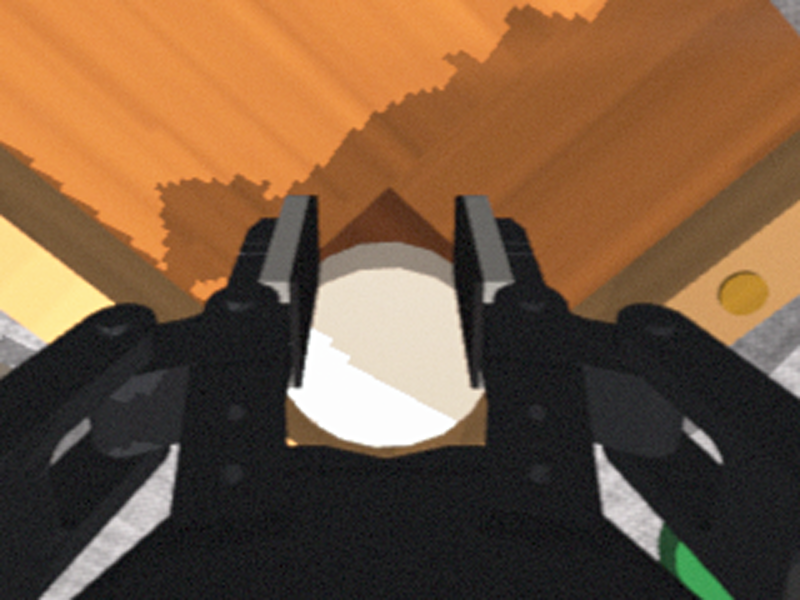

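Emit:
move_arm(
  deltas=[0.29,0.002,0,0,0,0,0,0.29,0.006,0,0,0,0,0,0.29,0.01,0,0,0,0,0,0.29,0.01,0,-0.01,0,0,0,0.29,0,0,-0.04,0,0,0,0.29,0,0,-0.05,0,0,0,0.29,0.03,0,-0.05,0,0,0,0.29,0.05,0,0,0,0,0,0.29,0.05,0,0,0,0,0,0.29,0,0,0,0,0,0],
)

```text
clock: 16.68
tcp_pos: [0.4335, 0.0053, 0.1511]
orientation: [-0.001, -0.284, 0.959, 0.0]
wrist_force: [0.7, 0.0, 0.3]
finger_gap: 0.0301
```

```bash
python3 - <<'E'
from h import *
a=imaging.read_camera("wrist"); save(a,"w16")
go(j2w(-.0627,.015,.03),168.13+45)
c=imaging.read_camera("scene");save(c,"s16",(230,130,400,300),4)
t=imaging.read_camera("top");save(t,"t16",(215,130,415,300),4)
P=cloud(t); 
im=t["img"]
m=(im.min(2)>130); m[:165]=0;m[240:]=0;m[:,:265]=0;m[:,380:]=0
n,l,st,cc=cv2.connectedComponentsWithStats(m.astype(np.uint8))
for i in range(1,n):
  if st[i,4]>60:
    X=ray_plane(t,cc[i],.021)[0]; print(st[i],w2j(X).round(4), P[l==i][:,2].mean().round(4))
for z in (.024,.021):
 for o in discw(a,z): print(z,o)
E
```

```text
clock 16.725 jig tcp [-0.0968 -0.0412  0.1514] az first -0.13 then tool shift [-0.0638  0.0156  0.1214] F [ 0.52 -0.3   0.01] gap 0.0306 tilt [ 0.001 -0.    -1.   ]
[277 181  16  18 235] [0.0392 0.0949 0.021 ] 0.0369
[ 318  180   54   28 1138] [ 0.0434 -0.0667  0.021 ] 0.6502
[329 209  36  22 540] [-0.026 -0.077  0.021] 0.6638
[293 220  17  20 301] [-0.066   0.0388  0.021 ] 0.6647
0.024 ([0, 0, 640, 400, 109288], array([-0.2711, -0.3516]), array([0.3263, 0.4868]))
0.024 ([221, 191, 57, 54, 1732], array([-0.0491, -0.0921]), array([ 0.0028, -0.0409]))
0.024 ([293, 317, 41, 26, 846], array([0.0121, 0.0657]), array([0.0595, 0.1134]))
0.024 ([416, 364, 37, 36, 451], array([-0.0255,  0.2239]), array([-0.0064,  0.3046]))
0.021 ([0, 0, 640, 400, 109288], array([-0.2723, -0.3543]), array([0.3313, 0.493 ]))
0.021 ([221, 191, 57, 54, 1732], array([-0.048, -0.092]), array([ 0.0044, -0.0403]))
0.021 ([293, 317, 41, 26, 846], array([0.0138, 0.0674]), array([0.0617, 0.1156]))
0.021 ([416, 364, 37, 36, 451], array([-0.0241,  0.2273]), array([-0.0048,  0.3089]))
```

View pics/w16.png

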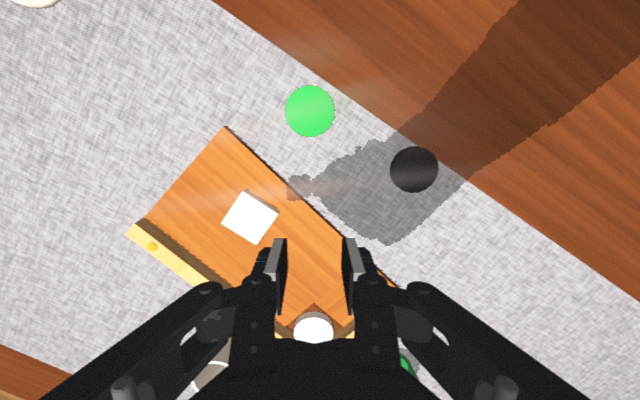

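View pics/s16.png

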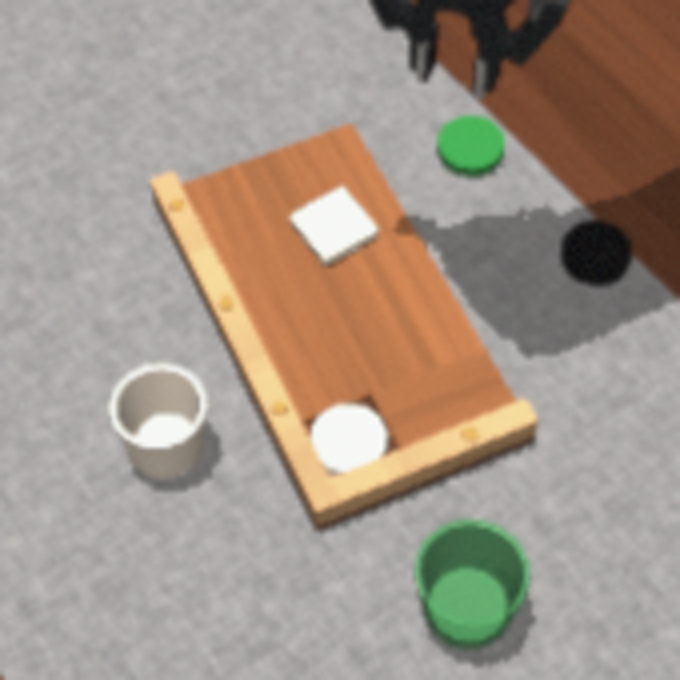

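View pics/t16.png

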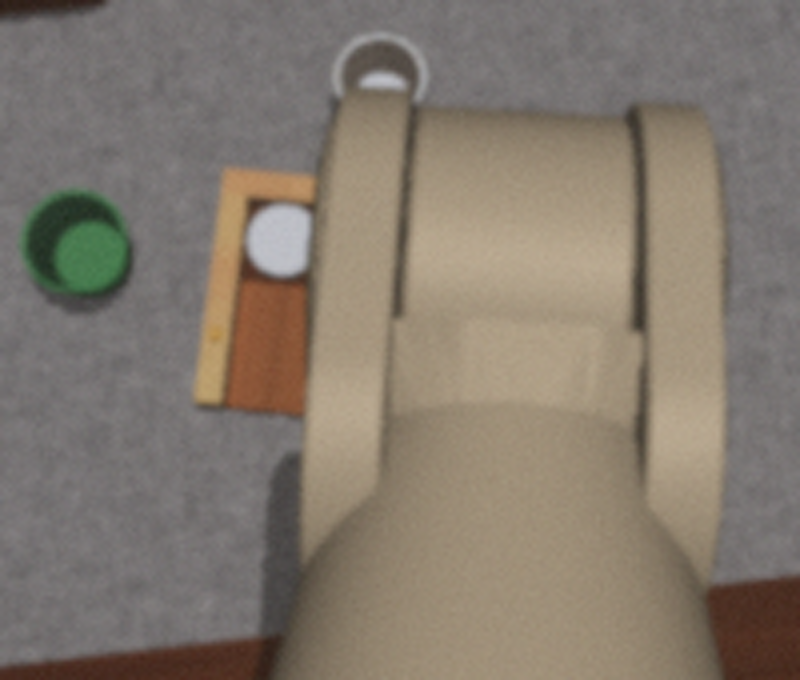

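```bash
python3 - <<'E'
from h import *
for cn in("scene","wrist"):
  a=imaging.read_camera(cn);P=cloud(a);J=np.stack([P@EX-U0,P@EY-V0,P[...,2]],-1)
  m=(np.hypot(J[...,0]-.0395,J[...,1]-.094)<.019)&(a["img"].min(2)>140)&(a["z_map"]>0)&(J[...,2]<.04)
  Q=J[m]; A=np.c_[Q[:,0]-.0395,Q[:,1]-.094,np.ones(len(Q))]
  co,*_=np.linalg.lstsq(A,Q[:,2],rcond=None); print(cn,m.sum(),"slope",co[:2].round(3),"z",co[2].round(4))
  b=(abs(J[...,0]+.02)<.02)&(abs(J[...,1]-.06)<.03)&(J[...,2]<.03); print(" board z",np.median(J[b][:,2]) if b.any() else None)
E
```

```text
scene 148 slope [-0.016  0.017] z 0.0211
 board z 0.011979467722530338
wrist 568 slope [-0.003 -0.003] z 0.0208
 board z 0.011857068273977025
```

Top face at 21 mm with a slope near 0: the disc is seated and flat.

```bash
python3 -c "
from h import *
print(order.hand_in())"
```

```text
the job is handed in; nothing more can be done
None
```

The round white blank is seated in the pocket and lies flat. The job was handed in with the hand clear, at about 17 s of the 48 s allowed.

**What I did:** I cradled the disc between the half-open fingertips and pushed it across the board until it pressed against the rail at 2–3 N. I then turned the hand 45° about the disc and slid it along the rail, pinned at about 4–6 N. Once it was over the pocket I eased the pressure off and it dropped in. The hand then backed out and rose.

**Last checks:**
- **Seating:** the disc's top face measured about 21 mm above the table, as expected for a seated disc, against 12 mm for the board. Its slope was no more than about 0.02 in the scene view and 0.003 in the wrist view.
- **Position:** the disc's centre is at about jig (39, 93–95) mm, which is within the pocket's play.
- **Other things:** the square blank measured the same position before and after. The cups and the black and green discs look unmoved in the pictures. I did not re-measure the bowl, jar, brush or lid, but the hand stayed away from them.

**What disagreed:**
- **Fingertip height:** the fingertips were about 25 mm higher than the tool description implies, so I found the working height by touching the board. That touch reached about 25 N at the wrist.
- **Drop into the pocket:** the pinning pressure held the disc up at board height over the pocket, and it fell only once I eased off. The depth readings just before hinted at a slight forward lean of about 2 mm, which is near their noise.

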